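Close the carton and hold the sprung hold-down rod at its mark

ROBOT

A 7-joint arm with a two-finger parallel gripper is mounted at the origin on the work surface. World frame = base frame: x ahead of the robot, y to its left, z up, the work surface at z = 0. Lengths are in mm, angles in degrees, forces in N, time in s.
With the tool pointing down it reaches from about 400 to 900 mm from the base axis. Payload 5.6 kg.
Tool frame: the origin (TCP) lies on the centre line of the jaws, within the pads' length; the fingertips stand 17 mm ahead of it and the grasp point (between the pads) lies 2 mm behind it (manip.tip_extent is the distance from the TCP to the fingertips, in mm); z points along the fingers, y is the line along which they close (so a half turn about z gives the same grasp; the last joint's range is limited). The gripper opens to 92 mm and grips with 3 to 60 N. Pads are 20 mm wide; open, the fingers measure 128 mm over their backs; the gripper's body (75 mm by 189 mm) begins 69 mm behind the grasp point.
Start: joints at [60.791, 26.786, -0.665, 91.828, 0.344, 61.387, -3.226], TCP at [292.483, -580.485, 231.592] pointing down, gripper open.
Joint ranges: [-144.91, 144.91], [-17.63, 115.5], [-89.93, 88.59], [15.96, 139.68], [-74.01, 254.01], [8.47, 105.57], [-167.45, 167.45]. Speed limits (degrees/s): [147.25, 147.25, 180, 180, 180, 180, 180].

INTERFACE

Orientations are given as a 3x3 rotation matrix whose columns are the frame's x, y, z axes.
In Python, from cell import manip gives the robot as it stands.
- The arm moves only by the tool drive_tool, never from a script. Its argument "targets" is a list of rows, each a list of 5 numbers: the shift along the tool's x, y, z as a fraction of full scale, then the turn about the tool's z as a fraction of full scale, then the opening, from -1 (shut) to 1 (fully open). A call has 1 to 12 rows; each row is the pose to reach, as a shift and turn from the pose commanded when the call began, along the tool's axes at that moment; what a row does not reach only later rows make up. Full scale, the value 1, is 0.2 m for a shift and 30 degrees for a turn. A row lasts 1/10 s, in which the tool goes at most 50 mm and 8.59 degrees, less where a joint would pass 70% of its speed; a pose out of reach is approached as far as the arm can. A call with a number of a shift or a turn outside -1 to 1 is refused whole. A call with a gripper value outside its range is refused whole. The fingers move at their own pace and stop on an object; "force" is the grip in N (left out, the last holds). Time passes only in rows, so rows that repeat a pose let the fingers close. It gives the time, the measured TCP pose, the force, the opening and the grip force at its end, in the units of the state.
- manip.get_state(): the state, without advancing time (a new reading comes with each control period).
- manip.capture(name): name is "scene" or "top"; returns a dict with "color" (400x640x3 uint8, red, green, blue), "z_map" (400x640 float32, mm along the optical axis (not along the pixel's ray), 0 where there is no reading), "fx", "fy", "cx", "cy" (pixels), "camera_from_world" (4x4, takes a point from world to camera coordinates). Camera axes: x right, y down, z forward; pixel columns grow to the right and rows downward; lengths in mm; the calibration is good to about 2 mm. A picture is of the moment at which its call begins.
- manip.job_done(): hands the job in; it is judged then, once.
The state is a dict: "time_s": time; "joint_pos": joint angles; "joint_velocities": joint speeds; "tau": joint torques, N m; "eef_pos": TCP position; "orientation": TCP orientation; "contact_force": force on the tool from outside, world axes, zero at the start; "ft_torque": the same for the moment, N m; "grip_width": finger opening in mm; "finger_force": force on a finger pad.
Only numpy, scipy, OpenCV 4.12 (cv2) and the standard library are available. Lean on these libraries where they do the work, as an engineer would, in place of code of your own. Each camera call takes 0.05 s, during which the arm holds its last target. There are 200 camera calls.

TASK

Close the shipping carton with the repaired board: fold the plain flap on the robot's side down flat first, then the far flap with the white glue strip down flat over it. Then take the yellow handle and draw the sprung hold-down rod out over the closed flaps until the red ring on the rod has just come fully out of the blue sleeve, and finish while still holding it there against the spring: do not let go. Leave the green tray, the black canister and the screwdriver where they are.

Things in the scene. Friction and masses are not known exactly. Their poses are not given: they have to be found in the camera images.
- carton: open-topped cardboard carton fixed to the bench, 140 (own x) x 150 (own y) x 90 mm high, walls 4 mm, the far (+x) wall 96 mm high. Origin: centre of its underside. Its own -x side faces the robot, give or take its yaw. A board lies deep inside, below 46 mm
- flap_inner (a joint): angle of the plain flap hinged along the carton's near (own -x) top edge: 0 = shut, level; 1.57 = upright; larger = leaning outward towards the robot (limit 2.4). It starts open, about upright. Flap 70 mm from hinge to free edge, 146 mm wide, 4 mm thick. The hinge is stiff: the flap stays where it is left, and about 1 N at mid flap moves it
- flap_outer (a joint): the same for the flap with a white strip near its free edge, hinged along the carton's far (own +x) top edge: 0 = shut, level, lying over the inner flap; 1.57 = upright; larger = leaning outward, away from the robot. 90 mm from hinge to free edge, 146 mm wide, 4 mm thick, same stiff hinge
- inner_hinge (a point): middle of the inner flap's hinge line, 90 mm above the bench, at carton (-70, 0, 90) mm; the hinge line runs along the carton's y. The flap's top face when shut is 4 mm above it
- outer_hinge (a point): middle of the outer flap's hinge line, 96 mm above the bench, at carton (70, 0, 96) mm; the hinge line runs along the carton's y. The flap's top face when shut is 4 mm above it
- inner_edge (a point): middle of the inner flap's free edge
- outer_edge (a point): middle of the outer flap's free edge
- stand: hold-down stand fixed to the bench beside the carton's +y side: dark base plate 70 x 130 x 12 mm, two posts and a blue level sleeve, diameter 22 mm, 165 mm long, its axis 118 mm above the bench. Origin: on the bench under the sleeve's mouth; the sleeve runs from there along the stand's own +y, the rod comes out along its own -y, over the carton
- mouth (a point): centre of the sleeve's open end (black rim), 118 mm above the bench
- rod (a joint): how far the steel rod (diameter 12 mm) is drawn out, m: 0 = home, with the handle's axis 45 mm outside the mouth; 0.100 = the 10 mm wide red ring is just fully out of the sleeve, its inner edge level with the mouth; hard end at 0.130. Grows as the rod moves along the stand's own -y. The spring inside pulls it back with 3 N at home and 9 N at 0.100 m; let go, it slides home
- handle (a point): middle of the part of the handle to grip: an upright yellow round post, diameter 22 mm, standing on the rod's outer end, 154 mm above the bench; post top at 177 mm, the rod's top at 124 mm. Under it a black rubber foot, diameter 36 mm, underside 106 mm above the bench
- ring (a point): centre of the red ring's inner (sleeve-side) face on the rod's axis; the ring is 10 mm wide, diameter 17 mm, hidden inside the sleeve until the rod is drawn out
- parts_tray: bystander: loose green open parts tray, 70 x 50 x 25 mm, origin under its centre
- canister: bystander: loose upright black canister, diameter 36 mm, 55 mm high, origin under its centre
- driver: bystander: loose screwdriver with a red handle, 160 mm long, lying flat
Mind the look-alikes: they are no part of the job. Of the things like the carton, leave any that is purple or turquoise; of the rest the smaller one is meant.

How it is judged:
By the outcome, as a careful person would: the job done as asked, in the order asked, and still so for the second after the job is handed in, while the arm keeps its last pose, push and grip.
It also fails if it takes over 61 s, if anything falls off the work surface, if the arm or the gripper's body presses on something with over 40 N, if the wrist force passes 120 N, or if a joint passes its speed limit or range.

## Working session

There is one attempt and no reset: what is moved stays moved. The work goes in short steps, Python scripts to look and compute and a tool call to move; the robot and the scene stay as the last step left them, time stands still between calls to the robot, and variables do not carry over. Pictures are saved under pics/ and viewed, at most 10 in all, crops included, and the job is handed in when it is done.

Besides the shell and the picture viewer there is one more tool, called after "Call:" as name(argument=value, ...), one argument or row to a line, values as JSON. drive_tool: Moves the arm, as the interface text tells. Its arguments: {"type":"object","properties":{"targets":{"type":"array"},"force":{"type":"number"}},"required":["targets"]}

```bash
mkdir -p pics; cat > h.py <<'E'
import numpy as np, cv2
from cell import manip
def cap(n):
    c=manip.capture(n); np.savez(f'{n}.npz',**{k:np.asarray(v) for k,v in c.items()}); return c
def load(n): return {k:v for k,v in np.load(f'{n}.npz').items()}
def cloud(c):
    v,u=np.mgrid[0:400,0:640]; z=c['z_map']
    P=np.stack([(u-c['cx'])/c['fx']*z,(v-c['cy'])/c['fy']*z,z,np.ones_like(z)],-1)
    W=P@np.linalg.inv(c['camera_from_world']).T
    W=W[...,:3]; W[z==0]=np.nan; return W
def ray(c,u,v,h):
    M=np.linalg.inv(c['camera_from_world']);o=M[:3,3];d=M[:3,:3]@[(u-c['cx'])/c['fx'],(v-c['cy'])/c['fy'],1]
    return o+d*(h-o[2])/d[2]
E
python3 - <<'E'
from h import *
for n in('scene','top'):
    c=cap(n); cv2.imwrite(f'pics/{n}0.png',c['color'][...,::-1]); print(n,c['fx'],np.linalg.inv(c['camera_from_world']).round(2))
s=manip.get_state();print(s)
E
```

```text
scene 460.9517062267452 [[-5.70000e-01  5.90000e-01 -5.70000e-01  1.20226e+03]
 [ 8.20000e-01  4.00000e-01 -4.00000e-01  4.27810e+02]
 [-1.00000e-02 -7.00000e-01 -7.20000e-01  9.22360e+02]
 [ 0.00000e+00  0.00000e+00  0.00000e+00  1.00000e+00]]
top 361.50389204817526 [[ 3.0000e-02 -9.8000e-01  1.9000e-01  4.0683e+02]
 [-1.0000e+00 -3.0000e-02  0.0000e+00 -3.4380e+01]
 [ 0.0000e+00 -1.9000e-01 -9.8000e-01  9.1485e+02]
 [ 0.0000e+00  0.0000e+00  0.0000e+00  1.0000e+00]]
{'time_s': 0.1, 'joint_pos': array([60.79223235, 26.83052034, -0.66686318, 91.87513485,  0.34424321,
       61.38563353, -3.22444622]), 'joint_velocities': array([ 0.10348516, -0.08138028,  0.02305079, -0.10675922, -0.03023164,
        0.04222392,  0.12709487]), 'tau': array([ 1.37228617e-03, -5.21649599e+01, -1.20853973e-02, -2.44366497e+01,
       -5.66745352e-02,  1.40672748e-02,  6.64670324e-05]), 'eef_pos': array([ 292.24230894, -580.04875661,  230.74418655]), 'orientation': array([[ 8.93028128e-01,  4.50000148e-01, -7.92921985e-04],
       [ 4.50000835e-01, -8.93027126e-01,  1.34176269e-03],
       [-1.04307434e-04, -1.55504738e-03, -9.99998785e-01]]), 'contact_force': array([ 0.41287829,  0.31024015, -0.31735498]), 'ft_torque': array([-0.03303071, -0.02992347,  0.02030201]), 'finger_force': 0.0, 'grip_width': 91.81172622189018}
```

View pics/scene0.png

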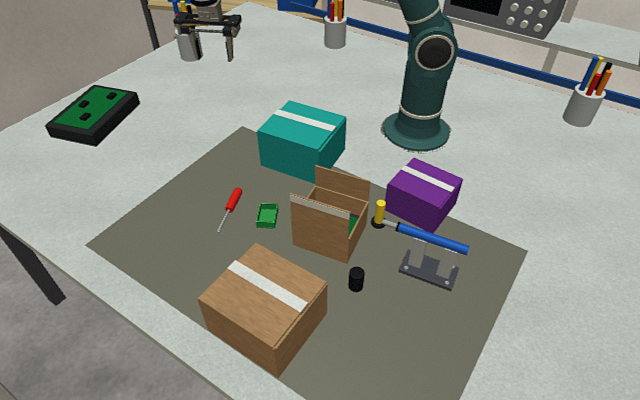

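View pics/top0.png

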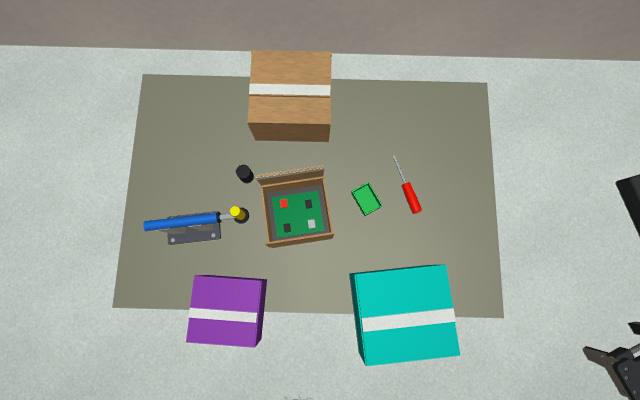

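The scene view shows these box-like candidates:
- Open brown carton: scene (332,225), top (297,208).
- Large closed brown box: scene (265,305), top (290,95).
- Turquoise box: top (405,315).
- Purple box: top (228,310).

The small open brown carton is the one meant. The yellow handle is at top (236,211) and the blue sleeve at top (180,222). Next I'll measure.

```bash
python3 - <<'E'
from h import *
t=load('top'); s=load('scene'); Wt=cloud(t); Ws=cloud(s)
def mask(c,f):
    return f(cv2.cvtColor(c['color'],cv2.COLOR_RGB2HSV).astype(int))
A=lambda W,m: W[m&np.isfinite(W[...,0])]
col={'blue':lambda h:(abs(h[...,0]-109)<10)&(h[...,1]>150)&(h[...,2]>60),'yellow':lambda h:(abs(h[...,0]-27)<6)&(h[...,1]>180)&(h[...,2]>80)}
for k,f in col.items():
  for nm,c,W in(('top',t,Wt),('scene',s,Ws)):
    P=A(W,mask(c,f)); P=P[(P[:,0]>300)&(P[:,0]<750)&(abs(P[:,1])<500)&(P[:,2]>60)]
    print(k,nm,len(P),P.min(0).round(),P.max(0).round(),np.median(P,0).round())
    if k=='blue':
        Q=P[P[:,2]>P[:,2].max()-4][:,:2]; l=cv2.fitLine(Q.astype(np.float32),2,0,.01,.01).ravel(); print(' axis',l, 'yaw',np.degrees(np.arctan2(l[1],l[0])))
        pr=(Q-l[2:])@l[:2]; print(' ends',l[2:]+l[:2]*pr.min(),l[2:]+l[:2]*pr.max(), np.ptp(pr))
# carton: brown points
br=lambda h:(h[...,0]>5)&(h[...,0]<20)&(h[...,1]>60)
for nm,c,W in(('top',t,Wt),('scene',s,Ws)):
    m=mask(c,br)&(W[...,0]>380)&(W[...,0]<640)&(W[...,1]>-150)&(W[...,1]<150)&(W[...,2]>20)
    P=A(W,m); print(nm,len(P),P.min(0).round(),P.max(0).round())
    for lo,hi in((82,93),(93,100),(130,150),(150,165),(170,200)):
        Q=P[(P[:,2]>lo)&(P[:,2]<hi)]
        if len(Q)>8: print(lo,hi,len(Q),cv2.minAreaRect(Q[:,:2].astype(np.float32)))
E
python3 - <<'E'
import cv2
a=cv2.imread('pics/top0.png')[150:260,200:360];b=cv2.imread('pics/scene0.png')[150:300,270:480]
a=cv2.resize(a,(400,275),interpolation=2);b=cv2.resize(b,(385,275),interpolation=2)
cv2.imwrite('pics/crop.png',cv2.hconcat([a,b]))
E
```

```text
blue top 677 [476. 182. 119.] [518. 343. 132.] [497. 262. 127.]
 axis [ 1.4477818e-01 -9.8946416e-01  4.9721680e+02  2.6414978e+02] yaw -81.67556
 ends [485.90407512 341.46483556] [508.97011467 183.82353915] 159.3198644143803
blue scene 649 [481. 182. 113.] [523. 342. 133.] [505. 266. 127.]
 axis [ 1.3334335e-01 -9.9106991e-01  5.0135373e+02  2.6502936e+02] yaw -82.33716
 ends [491.31918139 339.61079139] [512.24501804 184.08022682] 156.9319808263635
yellow top 138 [505. 123. 116.] [527. 143. 179.] [514. 130. 175.]
yellow scene 185 [510. 124. 115.] [532. 145. 180.] [527. 136. 158.]
top 1927 [448. -73.  21.] [617.  97. 189.]
82 93 283 ((531.510986328125, 10.818511962890625), (143.47402954101562, 149.6438751220703), 10.255908966064453)
93 100 177 ((531.9072265625, 11.318580627441406), (145.06227111816406, 148.3512725830078), 10.442462921142578)
130 150 206 ((532.1380004882812, 10.880813598632812), (142.48345947265625, 144.26922607421875), 10.102535247802734)
150 165 253 ((532.0242309570312, 11.241012573242188), (140.47357177734375, 144.1150665283203), 10.209979057312012)
170 200 146 ((601.6759033203125, 23.716785430908203), (5.686577320098877, 144.02011108398438), 9.997139930725098)
scene 4625 [381. -75.  20.] [623. 135. 190.]
82 93 485 ((536.0154418945312, 10.056510925292969), (146.175048828125, 150.98866271972656), 10.928093910217285)
93 100 167 ((537.4647827148438, 10.733711242675781), (148.69091796875, 146.9422607421875), 10.91151237487793)
130 150 658 ((537.301513671875, 9.750038146972656), (148.04783630371094, 147.7809600830078), 9.9819974899292)
150 165 488 ((536.8785400390625, 10.315544128417969), (149.1385955810547, 145.97491455078125), 10.238572120666504)
170 200 105 ((604.9722290039062, 22.42310333251953), (8.300398826599121, 143.73831176757812), 10.403738975524902)
```

View pics/crop.png

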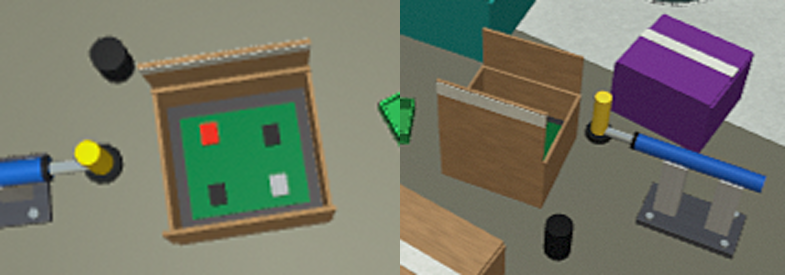

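```bash
cat >> h.py <<'E'
a=np.radians(10.3); CX=np.array([np.cos(a),np.sin(a),0]); CY=np.array([-np.sin(a),np.cos(a),0]); C0=np.array([534,10.5,0])
def cw(x,y,z): return C0+x*CX+y*CY+[0,0,z]
def w2c(p): d=np.asarray(p)-C0; return np.array([d@CX,d@CY,d[2]])
def st():
    s=manip.get_state(); print('t',s['time_s'],'tcp',s['eef_pos'].round(1),'carton',w2c(s['eef_pos']).round(1),'F',s['contact_force'].round(1),'w',round(s['grip_width'],1),'q',s['joint_pos'].round(0)); return s
def sh(p,s,start=None):
    p0=s['eef_pos'] if start is None else start
    return ((s['orientation'].T@(np.asarray(p)-p0))/200).round(3)
E
python3 - <<'E'
from h import *
s=st(); p0=np.array([292.483,-580.485,231.592])
x=s['orientation'][:,0]; print('turn',(np.degrees(np.arctan2(x[1],x[0]))-10.3)/30)
for p in(cw(-115,-10,260),cw(-115,-10,165)): print(p,sh(p,s,p0))
# heights of boxes near path
for n in('top','scene'):
  W=cloud(load(n)); 
  for nm,b in(('teal',(250,480,-320,-110)),('purple',(250,440,60,260)),('big',(640,900,-100,150))):
    m=(W[...,0]>b[0])&(W[...,0]<b[1])&(W[...,1]>b[2])&(W[...,1]<b[3])&(W[...,2]>60)&(W[...,2]<200); Q=W[m]
    if len(Q): print(n,nm,np.percentile(Q,[1,99],axis=0).round().tolist())
E
```

```text
t 0.1 tcp [ 292.2 -580.   230.7] carton [-343.5 -537.8  230.7] F [ 0.4  0.3 -0.3] w 91.8 q [61. 27. -1. 92.  0. 61. -3.]
turn 0.5481245888007208
[422.64124279 -19.90110512 260.        ] [ 1.842 -2.21  -0.139]
[422.64124279 -19.90110512 165.        ] [ 1.843 -2.21   0.336]
top teal [[252.0, -317.0, 79.0], [413.0, -124.0, 136.0]]
top purple [[251.0, 85.0, 70.0], [379.0, 233.0, 103.0]]
top big [[733.0, -59.0, 65.0], [898.0, 130.0, 133.0]]
scene teal [[253.0, -316.0, 62.0], [423.0, -122.0, 137.0]]
scene purple [[252.0, 85.0, 61.0], [386.0, 235.0, 105.0]]
scene big [[738.0, -58.0, 66.0], [899.0, 133.0, 134.0]]
```

Call:
drive_tool(
  targets=[
    [0.1,-0.12,-0.14,0,-1],
    [0.25,-0.3,-0.14,0,-1],
    [0.4,-0.48,-0.14,0,-1],
    [0.55,-0.66,-0.14,0,-1],
    [0.7,-0.84,-0.14,0,-1],
    [0.83,-1.0,-0.14,0,-1],
  ],
  force=40,
)

```text
time_s: 0.7
eef_pos: [350.9, -324.6, 259.4]
orientation: [[0.893, 0.451, -0.0], [0.451, -0.893, 0.0], [-0.0, -0.0, -1.0]]
contact_force: [0.5, -0.1, 0.8]
grip_width: 46.2
finger_force: 0.0
```

Call:
drive_tool(
  targets=[
    [0.15,-0.18,0,0,-1],
    [0.3,-0.36,0,0,-1],
    [0.45,-0.54,0,0,-1],
    [0.6,-0.72,0,0,-1],
    [0.75,-0.9,0,0,-1],
    [0.83,-1.0,0,0,-1],
  ],
)

```text
time_s: 1.3
eef_pos: [409.2, -70.2, 259.6]
orientation: [[0.891, 0.454, 0.0], [0.454, -0.891, 0.0], [0.0, -0.0, -1.0]]
contact_force: [0.4, 0.1, -0.3]
grip_width: 0.5
finger_force: 0.0
```

Call:
drive_tool(
  targets=[
    [0.06,-0.07,0,0.2,-1],
    [0.12,-0.14,0,0.4,-1],
    [0.18,-0.21,0,0.548,-1],
    [0.18,-0.21,0,0.548,-1],
    [0.18,-0.21,0,0.548,-1],
  ],
)

```text
time_s: 1.8
eef_pos: [421.9, -20.6, 259.3]
orientation: [[0.983, 0.181, -0.001], [0.181, -0.983, -0.0], [-0.001, 0.0, -1.0]]
contact_force: [-0.2, -0.3, -0.1]
grip_width: 0.5
finger_force: 0.0
```

```bash
python3 - <<'E'
from h import *
s=st(); x=s['orientation'][:,0]; print(np.degrees(np.arctan2(x[1],x[0])))
print(sh(cw(-115,-10,165),s))
# inner flap faces: points above 110 in carton frame
for n in('top','scene'):
    W=cloud(cap(n)); m=np.isfinite(W[...,0]); P=np.array((W[m]-C0)@np.array([CX,CY,[0,0,1]]).T)
    for lo,hi in((105,115),(135,145),(150,158),(165,175),(180,186)):
        for r in((-95,-45),(45,95)):
            Q=P[(abs(P[:,1]+20)<45)&(P[:,2]>lo)&(P[:,2]<hi)&(P[:,0]>r[0])&(P[:,0]<r[1])]
            if len(Q)>4: print(n,lo,r,len(Q),np.percentile(Q[:,0],[5,50,95]).round(1))
E
```

```text
t 1.8 tcp [421.9 -20.6 259.3] carton [-115.8  -10.5  259.3] F [-0.2 -0.3 -0.1] w 0.5 q [ 22.   4. -25. 119.   2.  58. -83.]
10.438502131058273
[ 0.005 -0.003  0.472]
top 105 (45, 95) 34 [68.8 69.4 70.1]
top 135 (45, 95) 46 [67.8 68.3 68.7]
top 150 (45, 95) 35 [67.3 67.9 68.2]
top 165 (45, 95) 46 [66.  66.5 66.9]
top 180 (45, 95) 101 [65.8 67.6 71.3]
scene 105 (-95, -45) 91 [-69.9 -66.8 -64.8]
scene 105 (45, 95) 96 [73.5 75.3 77.5]
scene 135 (-95, -45) 104 [-69.  -66.4 -63.7]
scene 135 (45, 95) 105 [72.5 74.6 76.5]
scene 150 (-95, -45) 81 [-68.6 -65.7 -63.3]
scene 150 (45, 95) 91 [72.1 74.  76.2]
scene 165 (45, 95) 116 [72.  74.1 75.9]
scene 180 (45, 95) 95 [68.7 72.9 75.4]
```

Call:
drive_tool(
  targets=[
    [0,0,0.15,0,-1],
    [0,0,0.3,0,-1],
    [0,0,0.45,0,-1],
    [0,0,0.51,0,-1],
    [0.06,0,0.51,0,-1],
    [0.11,0,0.51,0,-1],
    [0.14,0,0.51,0,-1],
    [0.16,0,0.511,0,-1],
    [0.19,0,0.512,0,-1],
    [0.224,0,0.515,0,-1],
    [0.224,0,0.515,0,-1],
  ],
)

```text
time_s: 3.0
eef_pos: [467.2, -12.0, 156.7]
orientation: [[0.984, 0.179, 0.001], [0.179, -0.984, 0.0], [0.001, -0.0, -1.0]]
contact_force: [-0.3, -0.5, 0.1]
grip_width: 0.2
finger_force: 0.0
```

Call:
drive_tool(
  targets=[
    [0.032,0,0.01,0,-1],
    [0.063,0,0.02,0,-1],
    [0.09,0,0.037,0,-1],
    [0.118,0,0.055,0,-1],
    [0.14,0,0.078,0,-1],
    [0.161,0,0.104,0,-1],
    [0.177,0,0.132,0,-1],
    [0.191,0,0.162,0,-1],
    [0.199,0,0.194,0,-1],
    [0.205,0,0.218,0,-1],
    [0.205,0,0.224,0,-1],
    [0.205,0,0.226,0,-1],
  ],
)

```text
time_s: 4.2
eef_pos: [506.5, -4.8, 111.4]
orientation: [[0.984, 0.179, -0.0], [0.179, -0.984, -0.0], [-0.0, 0.0, -1.0]]
contact_force: [-0.9, -0.6, 5.4]
grip_width: 0.4
finger_force: 2.4
```

```bash
python3 - <<'E'
from h import *
s=st(); c=cap('scene'); cap('top'); cv2.imwrite('pics/s1.png',cv2.resize(c['color'][130:310,230:500,::-1],None,fx=2,fy=2))
E
```

```text
t 4.2 tcp [506.5  -4.8 111.4] carton [-29.8 -10.1 111.4] F [-0.9 -0.6  5.4] w 0.4 q [ 15.  25. -22. 116.  14.  42. -95.]
```

View pics/s1.png

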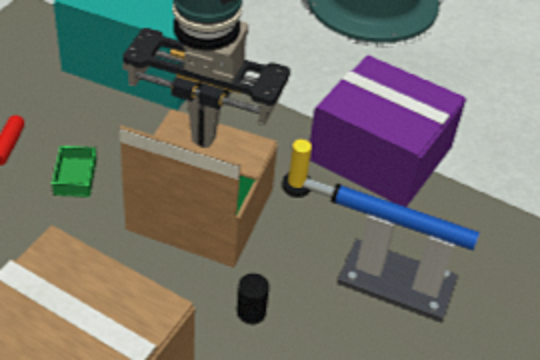

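Inner flap lies flat: tip at 94 mm, 5 N against the stop. The outer flap is still upright, at crop (180,190). Now I'll go over and behind the outer flap.

Call:
drive_tool(
  targets=[
    [0,0,-0.2,0,-1],
    [0,0,-0.4,0,-1],
    [0,0,-0.62,0,-1],
    [0.2,0,-0.62,0,-1],
    [0.4,0,-0.62,0,-1],
    [0.6,0,-0.62,0,-1],
    [0.725,0,-0.62,0,-1],
    [0.725,0,-0.45,0,-1],
    [0.725,0,-0.333,0,-1],
    [0.725,0,-0.333,0,-1],
    [0.725,0,-0.333,0,-1],
  ],
)

```text
time_s: 5.4
eef_pos: [649.2, 21.1, 178.0]
orientation: [[0.984, 0.179, -0.001], [0.179, -0.984, 0.0], [-0.001, -0.0, -1.0]]
contact_force: [-0.3, 0.1, 1.3]
grip_width: 0.0
finger_force: 0.0
```

```bash
python3 - <<'E'
from h import *
s=st()
W=cloud(cap('top')); P=(W[np.isfinite(W[...,0])]-C0)@np.array([CX,CY,[0,0,1]]).T
for lo,hi in((105,125),(135,150),(165,175),(180,190)):
    Q=P[(P[:,1]<-30)&(P[:,1]>-65)&(P[:,2]>lo)&(P[:,2]<hi)&(P[:,0]>-100)&(P[:,0]<100)]; print(lo,len(Q),np.percentile(Q[:,0],[5,50,95]).round(1) if len(Q) else '')
Q=P[(abs(P[:,1])<60)&(P[:,0]>-60)&(P[:,0]<-10)]; print('inner z',np.percentile(Q[:,2],[5,50,95]))
E
```

```text
t 5.4 tcp [649.2  21.1 178. ] carton [115.2 -10.2 178. ] F [-0.3  0.1  1.3] w 0.0 q [ 11.  32. -22.  93.  14.  57. -95.]
105 0 
135 0 
165 0 
180 0 
inner z [606.55858669 629.95946496 647.71054765]
```

Call:
drive_tool(
  targets=[
    [-0.07,0,0,0,-1],
    [-0.12,0,0,0,-1],
    [-0.155,0,0,0,-1],
    [-0.2,0,0.002,0,-1],
    [-0.24,0,0.006,0,-1],
    [-0.28,0,0.018,0,-1],
    [-0.32,0,0.034,0,-1],
    [-0.356,0,0.055,0,-1],
    [-0.391,0,0.081,0,-1],
    [-0.42,0,0.112,0,-1],
    [-0.447,0,0.145,0,-1],
    [-0.447,0,0.145,0,-1],
  ],
)

```text
time_s: 6.65
eef_pos: [559.8, 4.9, 147.6]
orientation: [[0.984, 0.179, -0.003], [0.179, -0.984, -0.0], [-0.003, -0.0, -1.0]]
contact_force: [0.8, 0.2, 1.0]
grip_width: 0.3
finger_force: 0.0
```

Call:
drive_tool(
  targets=[
    [-0.02,0,0.038,0,-1],
    [-0.037,0,0.077,0,-1],
    [-0.046,0,0.115,0,-1],
    [-0.053,0,0.145,0,-1],
    [-0.053,0,0.158,0,-1],
    [-0.053,0,0.164,0,-1],
    [-0.053,0,0.166,0,-1],
    [-0.053,0,0.166,0,-1],
  ],
)

```text
time_s: 7.45
eef_pos: [550.2, 3.1, 117.1]
orientation: [[0.984, 0.179, -0.002], [0.179, -0.984, -0.001], [-0.002, 0.001, -1.0]]
contact_force: [-6.2, -1.5, 14.3]
grip_width: 0.7
finger_force: 7.5
```

```bash
python3 - <<'E'
from h import *
s=st(); c=cap('scene'); cv2.imwrite('pics/s2.png',cv2.resize(c['color'][130:310,230:500,::-1],None,fx=2,fy=2))
E
```

```text
t 7.45 tcp [550.2   3.1 117.1] carton [ 14.6 -10.1 117.1] F [-6.2 -1.5 14.3] w 0.7 q [ 14.  28. -22. 110.  15.  45. -96.]
```

View pics/s2.png

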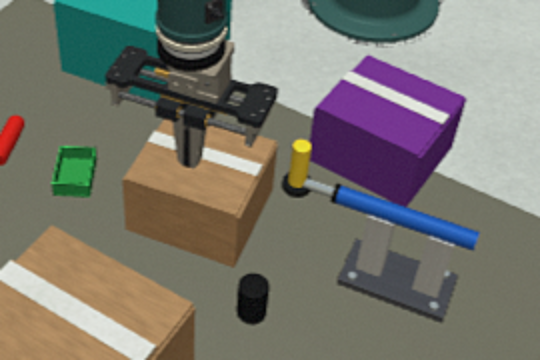

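The outer flap lies flat over the inner one, with its white strip at crop (210,148); tip at 100 mm. Lift and measure the handle.

Call:
drive_tool(
  targets=[
    [0,0,-0.2,0,-1],
    [0,0,-0.45,0,0],
    [0,0,-0.7,0,1],
    [-0.2,0.2,-0.7,0,1],
    [-0.4,0.4,-0.7,0,1],
    [-0.4,0.6,-0.7,0,1],
    [-0.4,0.6,-0.7,0,1],
    [-0.4,0.6,-0.7,0,1],
  ],
)

```text
time_s: 8.3
eef_pos: [493.4, -130.3, 255.6]
orientation: [[0.984, 0.176, -0.0], [0.176, -0.984, 0.0], [-0.0, -0.0, -1.0]]
contact_force: [0.7, 1.5, 0.6]
grip_width: 54.1
finger_force: 0.0
```

```bash
python3 - <<'E'
from h import *
s=st(); T=np.array([CX,CY,[0,0,1]])
for n in('top','scene'):
    c=cap(n); W=cloud(c); h=cv2.cvtColor(c['color'],cv2.COLOR_RGB2HSV).astype(int)
    near=np.isfinite(W[...,0])&(np.hypot(W[...,0]-518,W[...,1]-134)<40)
    m=(abs(h[...,0]-27)<8)&(h[...,1]>150)&near&(W[...,2]>100)
    Q=W[m]; top=Q[Q[:,2]>174]; 
    print(n,'post',len(Q),cv2.minAreaRect(top[:,:2].astype(np.float32)),top.mean(0).round(1),'z',Q[:,2].max().round(),'mid',Q[(Q[:,2]>135)&(Q[:,2]<168)].mean(0).round(1))
    P=(W-C0)@T.T
    for x in(-45,0,40):
        for y in(-50,0,50):
            q=P[(abs(P[...,0]-x)<8)&(abs(P[...,1]-y)<8)&(P[...,2]>60)]
            print(n,x,y,np.median(q[:,2]).round(1) if len(q) else None,end=' | ')
    print()
    # black rim of mouth
    b=(h[...,0]>100)&(h[...,0]<120)&(h[...,1]>150)&(W[...,2]>112)&(abs(W[...,1]-260)<100)
    Q=W[b&(W[...,2]>124)][:,:2]; l=cv2.fitLine(Q.astype(np.float32),2,0,.01,.01).ravel();print('line at y=134: x',l[2]+l[0]/l[1]*(134-l[3]),'dir',l[:2])
E
```

```text
t 8.3 tcp [ 493.4 -130.3  255.6] carton [ -65.1 -131.3  255.6] F [0.7 1.5 0.6] w 54.1 q [ 30.  14. -22. 109.   6.  59. -74.]
top post 142 ((515.83203125, 133.54615783691406), (18.968997955322266, 18.7663631439209), 41.04767608642578) [516.2 133.5 176.3] z 179.0 mid [512.3 126.6 151. ]
top -45 -50 369.1 | top -45 0 93.8 | top -45 50 94.0 | top 0 -50 98.7 | top 0 0 100.5 | top 0 50 100.3 | top 40 -50 99.4 | top 40 0 99.5 | top 40 50 99.5 | 
line at y=134: x 515.76355 dir [ 0.14217763 -0.98984116]
scene post 196 ((521.4666137695312, 133.4686279296875), (18.516191482543945, 18.411319732666016), 66.49616241455078) [521.2 133.7 177.2] z 180.0 mid [526.6 136.9 151.9]
scene -45 -50 337.7 | scene -45 0 94.6 | scene -45 50 94.4 | scene 0 -50 101.4 | scene 0 0 101.1 | scene 0 50 101.2 | scene 40 -50 100.8 | scene 40 0 101.0 | scene 40 50 100.4 | 
line at y=134: x 522.334 dir [ 0.1455     -0.98935825]
```

Call:
drive_tool(
  targets=[
    [0.06,-0.22,0,0,1],
    [0.12,-0.44,0,0,1],
    [0.18,-0.66,0,0,1],
    [0.24,-0.88,0,0,1],
    [0.27,-1.0,0,0,1],
    [0.27,-1.0,0,0,1],
    [0.27,-1.0,0,0,1],
    [0.27,-1.0,0,0,1],
  ],
  force=40,
)

```text
time_s: 9.2
eef_pos: [510.9, 76.5, 255.5]
orientation: [[0.984, 0.178, -0.001], [0.178, -0.984, -0.001], [-0.001, 0.001, -1.0]]
contact_force: [0.5, -0.1, -0.1]
grip_width: 91.7
finger_force: 0.0
```

Call:
drive_tool(
  targets=[
    [0.05,-0.14,0,0.04,1],
    [0.09,-0.276,0,0.07,1],
    [0.09,-0.276,0,0.07,1],
    [0.09,-0.276,0,0.07,1],
  ],
)

```text
time_s: 9.6
eef_pos: [518.9, 133.7, 255.6]
orientation: [[0.99, 0.142, -0.0], [0.142, -0.99, -0.001], [-0.001, 0.001, -1.0]]
contact_force: [0.4, 0.2, 0.1]
grip_width: 92.1
finger_force: 0.0
```

```bash
python3 - <<'E'
from h import *
s=st(); print(s['orientation'].round(3).tolist(), sh([518.7,133.6,152],s))
E
```

```text
t 9.6 tcp [518.9 133.7 255.6] carton [  7.2 124.  255.6] F [0.4 0.2 0.1] w 92.1 q [   6.   17.  -29.  105.   10.   60. -109.]
[[0.99, 0.142, -0.0], [0.142, -0.99, -0.001], [-0.001, 0.001, -1.0]] [-0.001  0.     0.518]
```

Call:
drive_tool(
  targets=[
    [0,0,0.1,0,0.2],
    [0,0,0.2,0,0.2],
    [0,0,0.32,0,0.2],
    [0,0,0.42,0,0.2],
    [0,0,0.49,0,0.2],
    [0,0,0.515,0,0.2],
    [0,0,0.515,0,0.2],
  ],
)

```text
time_s: 10.3
eef_pos: [518.8, 133.9, 152.4]
orientation: [[0.99, 0.142, -0.001], [0.142, -0.99, -0.0], [-0.001, 0.0, -1.0]]
contact_force: [0.1, -0.0, 0.1]
grip_width: 55.1
finger_force: 0.0
```

Call:
drive_tool(
  targets=[
    [0,0,0,0,-0.2],
    [0,0,0,0,-0.4],
    [0,0,0,0,-0.7],
    [0,0,0,0,-1],
    [0,0,0,0,-1],
    [0,0,0,0,-1],
    [0,0,0,0,-1],
    [0,0,0,0,-1],
    [0,0,0,0,-1],
  ],
)

```text
time_s: 11.2
eef_pos: [519.2, 134.2, 153.1]
orientation: [[0.99, 0.142, 0.0], [0.142, -0.99, -0.001], [0.0, 0.001, -1.0]]
contact_force: [-0.1, -2.6, 5.2]
grip_width: 21.5
finger_force: 40.0
```

```bash
python3 - <<'E'
from h import *
s=st(); c=cap('scene'); cv2.imwrite('pics/s3.png',cv2.resize(c['color'][110:290,290:500,::-1],None,fx=3,fy=3))
E
```

```text
t 11.2 tcp [519.2 134.2 153.1] carton [  7.5 124.3 153.1] F [-0.1 -2.6  5.2] w 21.5 q [   4.   25.  -27.  110.   15.   49. -113.]
```

View pics/s3.png

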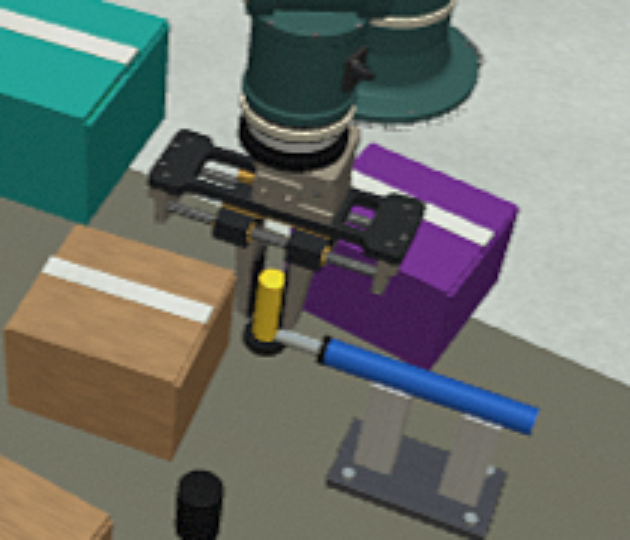

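Gripped: width 21.5 mm, 40 N. The picture shows the post at crop (268,305) between the fingers. Draw slowly.

Call:
drive_tool(
  targets=[
    [0,0.03,0,0,-1],
    [0,0.07,0,0,-1],
    [0,0.12,0,0,-1],
    [0,0.17,0,0,-1],
    [0,0.22,0,0,-1],
    [0,0.27,0,0,-1],
    [0,0.32,0,0,-1],
    [0,0.37,0,0,-1],
    [0,0.42,0,0,-1],
    [0,0.46,0,0,-1],
    [0,0.49,0,0,-1],
    [0,0.49,0,0,-1],
  ],
)

```text
time_s: 12.45
eef_pos: [532.9, 39.4, 153.1]
orientation: [[0.99, 0.143, 0.0], [0.143, -0.99, 0.003], [0.001, -0.003, -1.0]]
contact_force: [-1.2, 7.9, 5.0]
grip_width: 21.3
finger_force: 40.0
```

```bash
python3 - <<'E'
from h import *
s=st(); d=s['eef_pos']-[519.2,134.2,153.1]; print('pulled',d@[.143,-.9897,0],'lat',d@[.9897,.143,0])
c=cap('scene'); cv2.imwrite('pics/s4.png',cv2.resize(c['color'][150:270,330:480,::-1],None,fx=5,fy=5,interpolation=2))
h=cv2.cvtColor(c['color'],cv2.COLOR_RGB2HSV).astype(int); W=cloud(c)
r=((h[...,0]<6)|(h[...,0]>174))&(h[...,1]>140)&(h[...,2]>60)
r[:, :350]=0; r[:150]=0; v,u=np.nonzero(r); print(len(u),list(zip(u,v)),W[r].round(0).tolist()[:40])
E
```

```text
t 12.45 tcp [532.9  39.4 153.1] carton [  4.1  28.7 153.1] F [-1.2  7.9  5. ] w 21.3 q [  14.   24.  -26.  111.   14.   48. -102.]
pulled 95.76197456408701 lat 0.024059774784605636
19 [(np.int64(396), np.int64(222)), (np.int64(395), np.int64(223)), (np.int64(396), np.int64(223)), (np.int64(397), np.int64(223)), (np.int64(395), np.int64(224)), (np.int64(396), np.int64(224)), (np.int64(397), np.int64(224)), (np.int64(394), np.int64(225)), (np.int64(395), np.int64(225)), (np.int64(396), np.int64(225)), (np.int64(394), np.int64(226)), (np.int64(395), np.int64(226)), (np.int64(396), np.int64(226)), (np.int64(394), np.int64(227)), (np.int64(395), np.int64(227)), (np.int64(396), np.int64(227)), (np.int64(394), np.int64(228)), (np.int64(395), np.int64(228)), (np.int64(395), np.int64(229))] [[400.0, 134.0, 2.0], [514.0, 174.0, 128.0], [511.0, 175.0, 126.0], [511.0, 177.0, 128.0], [514.0, 174.0, 125.0], [513.0, 176.0, 126.0], [515.0, 179.0, 130.0], [518.0, 173.0, 125.0], [516.0, 175.0, 125.0], [515.0, 177.0, 125.0], [519.0, 174.0, 123.0], [522.0, 178.0, 129.0], [520.0, 179.0, 127.0], [520.0, 175.0, 121.0], [522.0, 178.0, 125.0], [520.0, 180.0, 125.0], [523.0, 177.0, 122.0], [522.0, 179.0, 122.0], [524.0, 180.0, 121.0]]
```

View pics/s4.png

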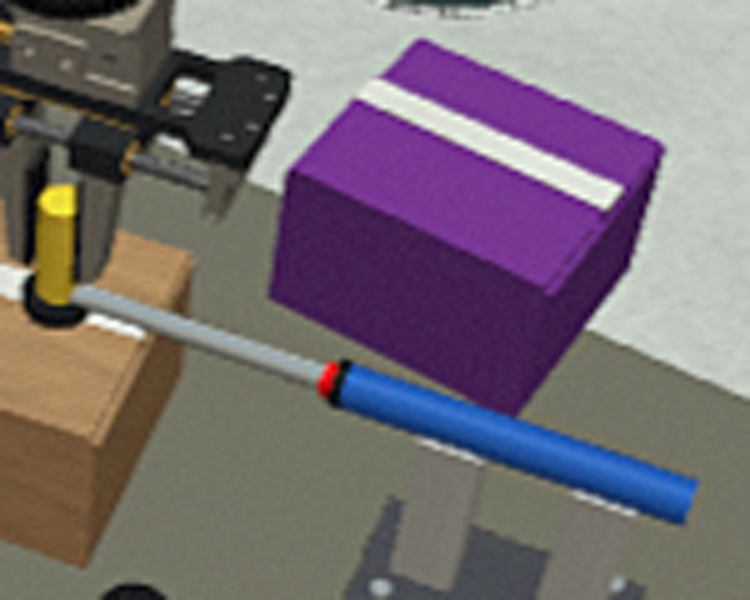

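The red ring, at crop (328,380), is only partly out (95.8 mm drawn). About 6 mm more.

Call:
drive_tool(
  targets=[
    [0,0.01,0,0,-1],
    [0,0.02,0,0,-1],
    [0,0.031,0,0,-1],
    [0,0.031,0,0,-1],
    [0,0.031,0,0,-1],
    [0,0.031,0,0,-1],
  ],
)

```text
time_s: 13.1
eef_pos: [533.7, 34.3, 153.1]
orientation: [[0.99, 0.144, 0.001], [0.144, -0.99, 0.004], [0.001, -0.003, -1.0]]
contact_force: [-1.6, 8.6, 4.9]
grip_width: 21.3
finger_force: 40.0
```

```bash
python3 - <<'E'
from h import *
s=st(); d=s['eef_pos']-[519.2,134.2,153.1]; print('pulled',d@[.143,-.9897,0])
c=cap('scene'); cv2.imwrite('pics/s5.png',cv2.resize(c['color'][190:250,345:425,::-1],None,fx=10,fy=10,interpolation=0))
st()
E
```

```text
t 13.1 tcp [533.7  34.3 153.1] carton [  3.9  23.5 153.1] F [-1.6  8.6  4.9] w 21.3 q [  14.   24.  -26.  111.   14.   48. -101.]
pulled 100.9209602096258
t 13.15 tcp [533.6  34.4 153.1] carton [  3.9  23.5 153.1] F [-1.3  8.4  4.9] w 21.5 q [  14.   24.  -26.  111.   14.   48. -101.]
```

View pics/s5.png

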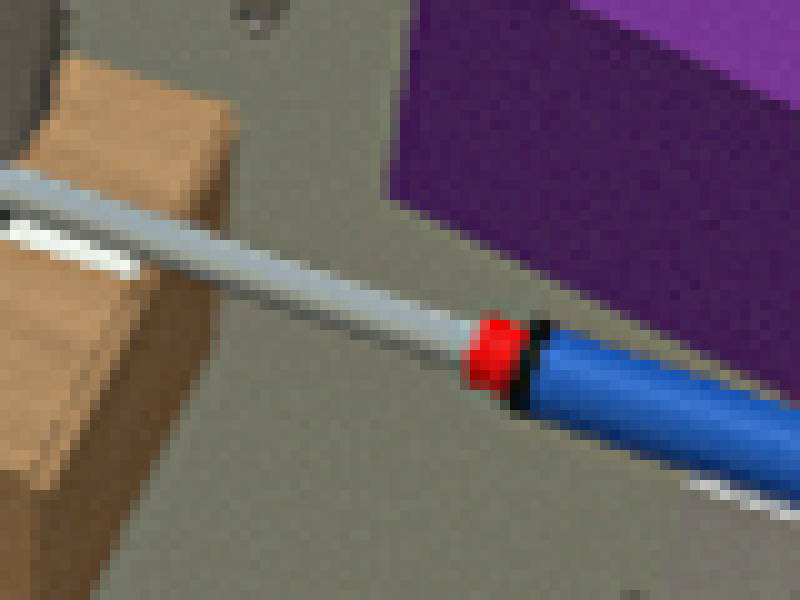

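The whole red ring, at crop (495,352), is about out (100.9 mm). I'll nudge it 1 mm for margin, then check that it holds.

Call:
drive_tool(
  targets=[
    [0,0.006,0,0,-1],
    [0,0.006,0,0,-1],
    [0,0.006,0,0,-1],
    [0,0.006,0,0,-1],
    [0,0.006,0,0,-1],
    [0,0.006,0,0,-1],
  ],
)

```text
time_s: 13.75
eef_pos: [533.8, 33.3, 153.1]
orientation: [[0.989, 0.145, 0.0], [0.145, -0.989, 0.004], [0.001, -0.004, -1.0]]
contact_force: [-2.1, 8.3, 5.5]
grip_width: 21.1
finger_force: 40.0
```

```bash
python3 - <<'E'
from h import *
s=st(); d=s['eef_pos']-[519.2,134.2,153.1]; p=d@[.143,-.9897,0]; print('pulled',p)
c=cap('scene');W=cloud(c);P=(W-C0)@np.array([CX,CY,[0,0,1]]).T
for x,y in((40,-50),(40,50),(50,0)):
    q=P[(abs(P[...,0]-x)<8)&(abs(P[...,1]-y)<8)&(P[...,2]>60)];print(x,y,np.median(q[:,2]).round(1))
# handle and ring in view: ring extent along rod axis in px
h=cv2.cvtColor(c['color'],cv2.COLOR_RGB2HSV).astype(int)
r=((h[...,0]<6)|(h[...,0]>174))&(h[...,1]>140)&(h[...,2]>60); r[:,:350]=0; r[:150]=0; print('red px',r.sum())
M=c['camera_from_world']; 
def px(w): q=M@[*w,1]; return np.array([c['fx']*q[0]/q[2]+c['cx'],c['fy']*q[1]/q[2]+c['cy']])
m=np.array([512.5,178,118]); print('10mm ring expected px',np.linalg.norm(px(m)-px(m+[1.43,-9.9,0])),'dia17*len area',np.linalg.norm(px(m)-px(m+[1.43,-9.9,0]))*np.linalg.norm(px(m+[0,0,8.5])-px(m-[0,0,8.5]))*1.1)
if 100.8<p<104.5: print(manip.job_done())
E
```

```text
t 13.75 tcp [533.8  33.3 153.1] carton [  3.9  22.4 153.1] F [-2.1  8.3  5.5] w 21.1 q [  14.   24.  -26.  111.   14.   48. -101.]
pulled 101.98558154283293
40 -50 100.4
40 50 447.3
50 0 467.4
red px 32
10mm ring expected px 4.327524550916683 dia17*len area 23.488995305156642
the job is handed in; nothing more can be done
None
```

The job is handed in, but no verdict came back: both flaps measured flat, inner under outer. The rod is drawn about 102 mm with the red ring just out of the sleeve, and the gripper is still holding the handle at 40 N.

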